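# Line up the glasses for inspection in the order of their trays

### The job

Four folded pairs of glasses stand in a row, each in its own coloured order tray. Move all four to the brown flocked inspection rack, one pair to a lane, standing upright in the same left-to-right order as their trays, so that no order gets mixed up. Set them down gently without dropping or tipping any, let go of them, and leave the little screw jar between the two rows where it is.

Things in the scene. Friction and masses are not known exactly. Their poses are not given: they have to be found in the camera images.
- red_glasses_center (a point): Red glasses with squarish lenses, folded, rigid, upright in the grey tray: 140 mm along x, 28 thick along y (lenses at +y, temples at -y), 48 tall, 35 g. Point: its middle, 24 mm above its foot; z up. Grip from above across the 28 mm at mid-length, on bridge and temples: this band is 6 to 16 mm above the point, open nose gap below. 15-20 N holds. In a lane the point is 34 mm above the rack's origin.
- grey_tray: Grey plastic order tray, fixed, holding the red glasses at the start. 160 (x) x 61 (y) x 12 mm high, walls and floor 3 mm. Origin under its middle, 6 mm above the table (on an aluminium carrier); +y is left as the robot sees it. The trays stand in a row, 64 mm apart middle to middle along y.
- blue_glasses_center (a point): Blue glasses with round lenses, folded, rigid, upright in the orange tray: 140 mm along x, 28 thick along y (lenses at +y, temples at -y), 48 tall, 35 g. Point: its middle, 24 mm above its foot; z up. Grip from above across the 28 mm at mid-length, on bridge and temples: this band is 6 to 16 mm above the point, open nose gap below. 15-20 N holds. In a lane the point is 34 mm above the rack's origin.
- orange_tray: Orange plastic order tray, fixed, holding the blue glasses at the start. 160 (x) x 61 (y) x 12 mm high, walls and floor 3 mm. Origin under its middle, 6 mm above the table (on an aluminium carrier); +y is left as the robot sees it. The trays stand in a row, 64 mm apart middle to middle along y.
- white_glasses_center (a point): Ivory-white glasses with round lenses, folded, rigid, upright in the green tray: 140 mm along x, 28 thick along y (lenses at +y, temples at -y), 48 tall, 35 g. Point: its middle, 24 mm above its foot; z up. Grip from above across the 28 mm at mid-length, on bridge and temples: this band is 6 to 16 mm above the point, open nose gap below. 15-20 N holds. In a lane the point is 34 mm above the rack's origin.
- green_tray: Green plastic order tray, fixed, holding the white glasses at the start. 160 (x) x 61 (y) x 12 mm high, walls and floor 3 mm. Origin under its middle, 6 mm above the table (on an aluminium carrier); +y is left as the robot sees it. The trays stand in a row, 64 mm apart middle to middle along y.
- black_glasses_center (a point): Black glasses with squarish lenses, folded, rigid, upright in the yellow tray: 140 mm along x, 28 thick along y (lenses at +y, temples at -y), 48 tall, 35 g. Point: its middle, 24 mm above its foot; z up. Grip from above across the 28 mm at mid-length, on bridge and temples: this band is 6 to 16 mm above the point, open nose gap below. 15-20 N holds. In a lane the point is 34 mm above the rack's origin.
- yellow_tray: Yellow plastic order tray, fixed, holding the black glasses at the start. 160 (x) x 61 (y) x 12 mm high, walls and floor 3 mm. Origin under its middle, 6 mm above the table (on an aluminium carrier); +y is left as the robot sees it. The trays stand in a row, 64 mm apart middle to middle along y.
- rack: Brown flocked rack, fixed: board 176 (x) x 268 mm (y), face 10 mm above the table; five ridges along x, 6 wide, 12 above the face, part four lanes 58 mm wide inside; end rims 8 high, 166 apart inside. Origin under its middle, on the table; lane middles at y = +96, +32, -32, -96 mm, x = 0. +y is left as the robot sees it, turned at most 0.2 rad. It stands left or right of the tray row.
- screw_jar: Small amber glass jar with white lid, 34 mm across, 42 mm high, loose, standing between the tray row and the rack. Origin at the middle of its underside. To be left alone.
There are look-alikes about, which are no part of the job. Leave any turquoise look-alike of the part that bears black_glasses_center alone.

How it is judged:
By the outcome, as a careful person would: the job done as asked, in the order asked, and still so for the second after the job is handed in, with the robot touching nothing.
It also fails if it takes over 106 s, if anything falls off the work surface, if the arm or the gripper's body presses on something with over 40 N, if the wrist force passes 120 N, or if a joint passes its speed limit or range.

### The arm

A 7-joint arm with a two-finger parallel gripper is mounted at the origin on the work surface. World frame = base frame: x ahead of the robot, y to its left, z up, the work surface at z = 0. Lengths are in mm, angles in degrees, forces in N, time in s.
With the tool pointing down it reaches from about 350 to 900 mm from the base axis. Payload 19.9 kg.
Tool frame: the origin (TCP) lies midway between the tips of the shut fingers; the grasp point (between the pads) lies 19 mm behind it; y points along the fingers, z is the direction in which the jaws open and shut, and the axes are right-handed (so a half turn about y gives the same grasp; the last joint's range is limited). The gripper opens to 85 mm and grips with 20 to 120 N. Pads are 22 mm wide; open, the fingers measure 114 mm over their backs; the gripper's body (76 mm by 85 mm) begins 54 mm behind the grasp point. The pads swing forward as they close: fully open they stand 13 mm farther back than shut.
Start: joints at [62.882, 23.915, -0.59, 92.452, 0.269, 63.638, -3.037], TCP at [261.559, -567.616, 231.26] pointing down, gripper open.
Joint ranges: [-161.28, 161.28], [-22.2, 115.67], [-73.04, 71.86], [3.21, 147.25], [-68.34, 248.33], [10.77, 114.83], [-161.83, 161.83]. Speed limits (degrees/s): [108.29, 108.29, 136.94, 136.94, 172.46, 172.46, 172.46].

### API

Orientations are given as [roll, pitch, yaw] about the fixed x, y, z axes, in that order (R = Rz(yaw) Ry(pitch) Rx(roll)).
In Python, from plant import telemetry, eyes, workorder gives the robot as it stands.
- The arm moves only by the tool send_rows, never from a script. Its argument "steps" is a list of rows, each a list of 3 entries, a list of its own where there are three numbers: the shift along the tool's x, y, z in m, then the turn, a rotation vector about the tool's x, y, z in rad, then the opening, from 0 (shut) to 1 (fully open). In form: [[[x, y, z], [wx, wy, wz], fingers], ...]. A call has 1 to 12 rows; each row is the pose to reach, as a shift and turn from the pose measured when the call began, along the tool's axes at that moment; what a row does not reach only later rows make up. A row lasts 1/8 s, in which the tool goes at most 62.5 mm and 10.7 degrees, less where a joint would pass 70% of its speed; a pose out of reach is approached as far as the arm can. A call with a gripper value outside its range is refused whole. The fingers move at their own pace and stop on an object; "newtons" is the grip in N (left out, the last holds). Time passes only in rows, so rows that repeat a pose let the fingers close. It gives the time, the measured TCP pose, the force and the opening at its end, in the units of the state.
- telemetry.state(): the state, without advancing time (a new reading comes with each control period).
- eyes.read_camera(name): name is "side" or "top" or "wrist"; returns a dict with "frame" (384x512x3 uint8, red, green, blue), "intrinsics" (3x3 intrinsics, pixels), "R" (3x3) and "t" (3): a world point X has camera coordinates R X + t. Camera axes: x right, y down, z forward; pixel columns grow to the right and rows downward; lengths in mm; the calibration is good to about 2 mm. A picture is of the moment at which its call begins. There is no depth.
- workorder.sign_off(): hands the job in, once; it reports no verdict.
The state is a dict: "time_s": time; "joint_positions": joint angles; "joint_velocities": joint speeds; "effort": joint torques, N m; "tcp_pos": TCP position; "tcp_rot": TCP orientation; "wrist_force": force on the tool from outside, world axes, zero at the start; "wrist_torque": the same for the moment, N m; "gripper_width": opening from 0.0 (shut) to 1.0 (fully open).
Only numpy, scipy, OpenCV 4.12 (cv2) and the standard library are available. Lean on these libraries where they do the work, as an engineer would, in place of code of your own. Each camera call takes 0.05 s, during which the arm holds its last target.

## Working session

There is one attempt and no reset: what is moved stays moved. The work goes in short steps, Python scripts to look and compute and a tool call to move; the robot and the scene stay as the last step left them, time stands still between calls to the robot, and variables do not carry over. Pictures are saved under pics/ and viewed, and the job is handed in when it is done.

Besides the shell and the picture viewer there is one more tool, called after ">>>" as a command line: name --argument value ..., lists and objects as JSON in quotes. send_rows: Moves the arm, as the interface text tells. Its arguments: {"type":"object","properties":{"steps":{"type":"array"},"newtons":{"type":"number"}},"required":["steps"]}

```bash
ls; mkdir -p pics; python3 - <<'E'
from plant import telemetry, eyes
import cv2, pickle
s=telemetry.state(); print(s)
d={}
for n in ["side","top","wrist"]:
    c=eyes.read_camera(n); d[n]=c
    cv2.imwrite(f"pics/{n}0.png",c["frame"][:,:,::-1]); print(n,c["intrinsics"],c["R"],c["t"])
pickle.dump(d,open("c0.pkl","wb"))
E
```

```text
pics
{'time_s': 0.0, 'joint_positions': array([62.88060616, 23.94946248, -0.59216677, 92.48548713,  0.26938689,
       63.64059812, -3.03885856]), 'joint_velocities': array([ 0.00028021, -0.00640146,  0.00686243, -0.0136626 , -0.0390337 ,
       -0.13070104,  0.15126657]), 'effort': array([-8.22066231e-04, -8.64470029e+01,  6.78202473e-01, -4.34888327e+01,
        1.90522423e-02,  7.53551518e-03,  1.05001831e-05]), 'tcp_pos': array([ 261.4338433 , -567.29484127,  230.64490554]), 'tcp_rot': array([-9.00740126e+01, -4.77789418e-03, -1.55258355e+02]), 'wrist_force': array([ 0.44688434, -1.98173919, -0.31621669]), 'wrist_torque': array([ 0.005694  , -0.03454474,  0.01030838]), 'gripper_width': 0.9953504746514917}
side [[431.25517024   0.         261.91295388]
 [  0.         431.25517024 185.3368817 ]
 [  0.           0.           1.        ]] [[-0.90667916 -0.42178109  0.0057977 ]
 [-0.25716416  0.54181213 -0.80019136]
 [ 0.33436432 -0.72700779 -0.59971675]] [428.24118964 260.50355345 920.19840514]
top [[487.04864241   0.         260.05584557]
 [  0.         487.04864241 184.46351337]
 [  0.           0.           1.        ]] [[-1.32706567e-02 -9.99911268e-01 -1.16045124e-03]
 [-9.91326592e-01  1.33084599e-02 -1.30745835e-01]
 [ 1.30749678e-01 -5.84696920e-04 -9.91415241e-01]] [-155.14725005  519.91982958 1331.7179945 ]
wrist [[343.87646098   0.         253.38408514]
 [  0.         343.87646098 186.42426543]
 [  0.           0.           1.        ]] [[ 0.41842695 -0.90824881 -0.00172509]
 [-0.85844622 -0.39610197  0.32584248]
 [-0.29662936 -0.13486038 -0.9454225 ]] [-622.65853631  -42.64744984  380.82532588]
```

View pics/top0.png

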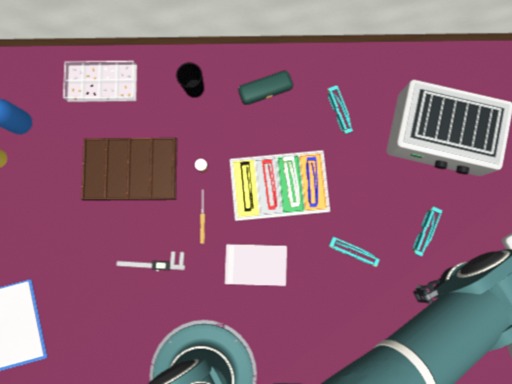

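View pics/side0.png

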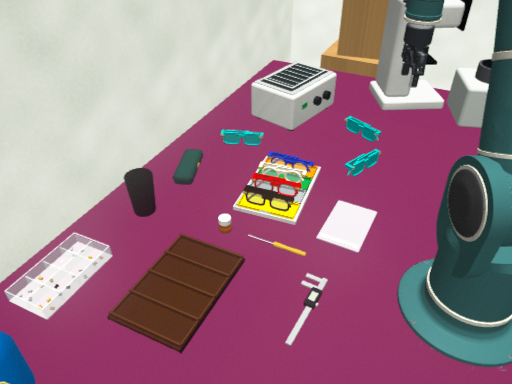

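View pics/wrist0.png

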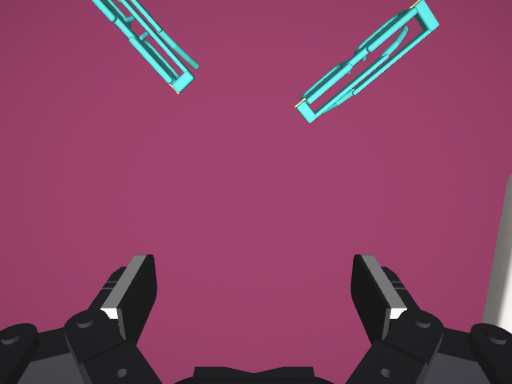

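The top view has, left to right, yellow/black (245,187), grey/red (270,185), green/white (291,184) and orange/blue (313,181). The rack is at (130,168), the jar at (201,165), and the turquoise decoys are to the right. Next I'll measure the rack and trays.

```bash
cat > h.py <<'E'
import numpy as np, cv2, pickle
def ray(c,uv,z):
    uv=np.atleast_2d(np.asarray(uv,float)); K,R,t=c["intrinsics"],c["R"],c["t"]
    d=(np.linalg.inv(K)@np.c_[uv,np.ones(len(uv))].T).T@R
    o=-R.T@t; k=(z-o[2])/d[:,2]
    return o+d*k[:,None]
def proj(c,X):
    X=np.atleast_2d(np.asarray(X,float)); p=(c["R"]@X.T).T+c["t"]; p=(c["intrinsics"]@p.T).T
    return p[:,:2]/p[:,2:]
E
python3 - <<'E'
from h import *
d=pickle.load(open("c0.pkl","rb"))
for n in d: print(n,"campos",(-d[n]["R"].T@d[n]["t"]).round(1))
c=d["top"]; f=c["frame"]; hsv=cv2.cvtColor(f,cv2.COLOR_RGB2HSV)
for p in [(100,170),(130,170),(245,165),(270,160),(313,165),(201,165),(234,186),(60,300)]: print(p,f[p[1],p[0]],hsv[p[1],p[0]])
# rack: dark-brown
H,S,V=cv2.split(hsv)
m=((H<15)|(H>175))&(V<90)&(S>80); m=m.astype(np.uint8)*255
m[:100]=0;m[230:]=0;m[:,:60]=0;m[:,200:]=0
cs,_=cv2.findContours(m,cv2.RETR_EXTERNAL,cv2.CHAIN_APPROX_NONE)
k=max(cs,key=cv2.contourArea); b=cv2.boxPoints(cv2.minAreaRect(k)); print("rack px",b)
X=ray(c,b,14); print(X.round(1), X.mean(0), np.linalg.norm(X-np.roll(X,-1,0),axis=1))
m2=((S<60)&(V>90)) | (((H<60))&(V>120)&(S>120)); m2=m2.astype(np.uint8)*255
m2=cv2.bitwise_not(((H>150)&(H<175)&(S>90)).astype(np.uint8)*255)
m2[:140]=0;m2[232:]=0;m2[:,:212]=0;m2[:,340:]=0
cs,_=cv2.findContours(m2,cv2.RETR_EXTERNAL,cv2.CHAIN_APPROX_NONE)
k=max(cs,key=cv2.contourArea); b=cv2.boxPoints(cv2.minAreaRect(k)); print("tray px",b)
X=ray(c,b,6); print(X.round(1), X.mean(0), np.linalg.norm(X-np.roll(X,-1,0),axis=1))
cr=f[120:240,60:350]; cv2.imwrite("pics/topz.png",cv2.resize(cr,None,fx=2.7,fy=2.7,interpolation=cv2.INTER_CUBIC)[:,:,::-1])
E
```

```text
side campos [147.6 708.5 757.8]
top campos [ 339.2 -161.3 1388.1]
wrist campos [ 336.9 -531.1  372.9]
(100, 170) [97 67 51] [ 10 121  97]
(130, 170) [86 59 44] [ 11 125  86]
(245, 165) [205 203  88] [ 29 146 205]
(270, 160) [252  79  82] [179 175 252]
(313, 165) [226 161 146] [  6  90 226]
(201, 165) [254 254 254] [  0   0 254]
(234, 186) [248 246 226] [ 27  23 248]
(60, 300) [140  62  99] [166 142 140]
rack px [[ 89.40271 191.07237]
 [110.14932 132.98189]
 [127.31674 139.11311]
 [106.57013 197.2036 ]]
[[508.  323.1  14. ]
 [676.2 268.7  14. ]
 [657.4 218.7  14. ]
 [489.8 273.8  14. ]] [582.85217316 271.05272505  14.        ] [176.72652463  53.38031437 176.39037505  52.532993  ]
tray px [[228.03099 157.99712]
 [324.5576  148.94774]
 [330.47046 212.01839]
 [233.94388 221.06776]]
[[ 599.7  -70.8    6. ]
 [ 622.5 -349.8    6. ]
 [ 439.9 -361.     6. ]
 [ 417.9  -86.7    6. ]] [ 519.98420981 -217.08873272    6.        ] [279.9722343  182.97420668 275.22578648 182.53792154]
```

View pics/topz.png

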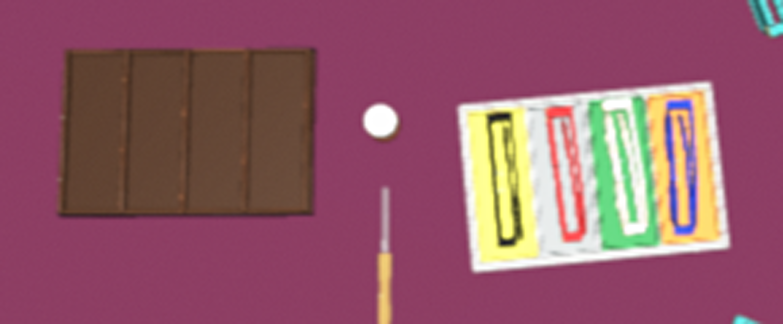

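```bash
cat >> h.py <<'E'
from scipy.spatial.transform import Rotation as Ro
def plan(x,y,z,yaw,n=1):
    from plant import telemetry
    s=telemetry.state(); R0=Ro.from_euler("xyz",s["tcp_rot"],degrees=True)
    T=Ro.from_euler("xyz",[-90,0,yaw],degrees=True)
    sh=R0.inv().apply(np.array([x,y,z])-s["tcp_pos"])/1000; rv=(R0.inv()*T).as_rotvec()
    print("t",round(s["time_s"],2),"tcp",s["tcp_pos"].round(1),s["tcp_rot"].round(2),"g",round(s["gripper_width"],3))
    print("shift",sh.round(4),"rv",rv.round(4),"dist",round(np.linalg.norm(sh),3))
E
python3 -c "
from h import *
plan(480,-217,270,-175)"
```

```text
t 0.15 tcp [ 261.4 -567.4  230.8] [ -90.05   -0.   -155.26] g 1.0
shift [-0.3451 -0.039  -0.2268] rv [9.000e-04 3.445e-01 2.000e-04] dist 0.415
```

>>> send_rows --steps '[[[-0.04,-0.005,-0.026],[0,0.04,0],0.6],[[-0.085,-0.01,-0.056],[0,0.085,0],0.6],[[-0.13,-0.015,-0.085],[0,0.13,0],0.6],[[-0.175,-0.02,-0.115],[0,0.175,0],0.6],[[-0.22,-0.025,-0.145],[0,0.22,0],0.6],[[-0.265,-0.03,-0.174],[0,0.265,0],0.6],[[-0.31,-0.035,-0.204],[0,0.31,0],0.6],[[-0.335,-0.039,-0.22],[0,0.335,0],0.6],[[-0.345,-0.039,-0.227],[0,0.3445,0],0.6],[[-0.345,-0.039,-0.227],[0,0.3445,0],0.6],[[-0.345,-0.039,-0.227],[0,0.3445,0],0.6]]' --newtons 20

```text
time_s: 1.52
tcp_pos: [479.0, -218.2, 269.7]
tcp_rot: [-90.0, -0.1, -175.1]
wrist_force: [0.4, -0.2, 0.1]
gripper_width: 0.6
```

```bash
python3 - <<'E'
from plant import telemetry, eyes
from h import *
d={}
for n in ["wrist","top","side"]:
    d[n]=eyes.read_camera(n)
c=d["wrist"]
pickle.dump(d,open("c1.pkl","wb"));cv2.imwrite("pics/wrist1.png",cv2.resize(c["frame"],(800,600))[:,:,::-1])
print((-c["R"].T@c["t"]).round(1)); plan(480,-217,270,-175); print(telemetry.state()["joint_positions"].round(1))
E
```

```text
[ 562.  -209.8  411.8]
t 1.68 tcp [ 479.3 -217.8  269.9] [-9.0050e+01 -4.0000e-02 -1.7507e+02] g 0.601
shift [-0.0008 -0.0001 -0.0007] rv [ 0.0008 -0.0013  0.0006] dist 0.001
[ 30.2  12.1 -10.5 103.5   2.4  64.7 -66.2]
```

View pics/wrist1.png

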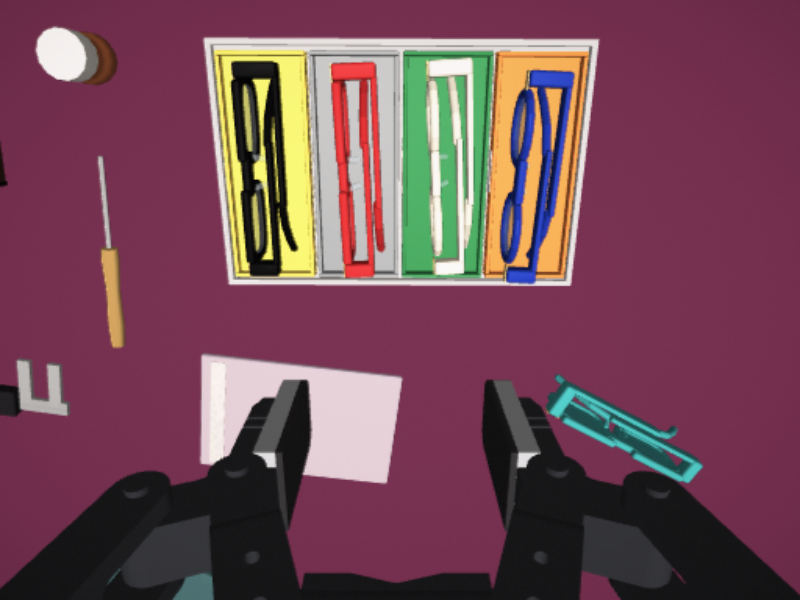

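The tray row is seen well: black at (265,165), red (358,165), white (450,165), blue (540,175), with the end blocks of each frame visible. I'll zoom in on the ends.

```bash
python3 - <<'E'
from h import *
f=pickle.load(open("c1.pkl","rb"))["wrist"]["frame"]
# native crop cols 130-385, rows 20-185
cr=f[30:180,135:260]; cv2.imwrite("pics/zA.png",cv2.resize(cr,None,fx=4,fy=4,interpolation=cv2.INTER_CUBIC)[:,:,::-1])
cr=f[30:185,255:380]; cv2.imwrite("pics/zB.png",cv2.resize(cr,None,fx=3.8,fy=3.8,interpolation=cv2.INTER_CUBIC)[:,:,::-1])
E
```

```text
(no output)
```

View pics/zA.png

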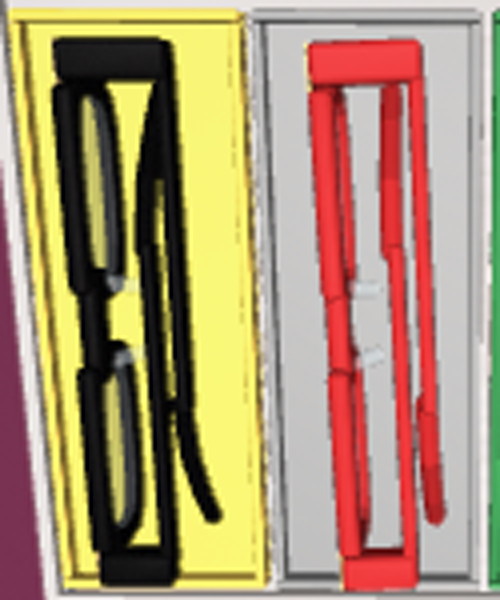

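View pics/zB.png

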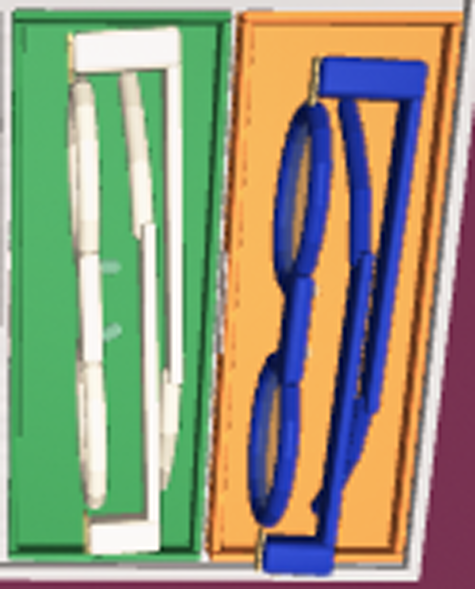

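```bash
cat > gl.py <<'E'
from h import *
from scipy.optimize import brentq
c=pickle.load(open("c1.pkl","rb"))["wrist"]
A=lambda p:np.array(p)/4+[135,30]; B=lambda p:np.array(p)/3.8+[255,30]
G={"black":[A((53,40)),A((170,40)),A((101,587))],"red":[A((308,43)),A((421,41)),A((345,588))],
"white":[B((75,33)),B((181,28)),B((90,552))],"blue":[B((321,60)),B((428,62)),B((265,573))]}
for n,P in G.items():
    f=lambda z:np.linalg.norm(ray(c,P[0],z)-ray(c,P[2],z))-140
    z0=brentq(f,-50,150)
    for z in (z0,52):
        X=ray(c,P,z); u=X[0]-X[2]; L=np.linalg.norm(u); u/=L; left=np.array([-u[1],u[0],0])
        ctr=(X[0]+X[2])/2-14*left
        print(n,"z",round(z,1),"L",round(L,1),"w",np.linalg.norm(X[0]-X[1]).round(1),"wperp",((X[0]-X[1])@left).round(1),"ctr",ctr[:2].round(1),"yaw",np.degrees(np.arctan2(u[1],u[0])).round(2))
# carrier
f=c["frame"];hsv=cv2.cvtColor(f,cv2.COLOR_RGB2HSV)
m=(~((hsv[...,0]>150)&(hsv[...,0]<175)&(hsv[...,1]>80))).astype(np.uint8)*255
m[:20]=0;m[188:]=0;m[:,:122]=0;m[:,390:]=0
m=cv2.morphologyEx(m,cv2.MORPH_OPEN,np.ones((3,3)))
k=max(cv2.findContours(m,cv2.RETR_EXTERNAL,cv2.CHAIN_APPROX_NONE)[0],key=cv2.contourArea)
q=cv2.approxPolyDP(k,6,True)[:,0]; X=ray(c,q,6); print(q.tolist(),X.round(1).tolist(),X.mean(0))
# rack from top c1, side
for fn in ("c0.pkl","c1.pkl"):
    t=pickle.load(open(fn,"rb"))["top"]; f=t["frame"]; hsv=cv2.cvtColor(f,cv2.COLOR_RGB2HSV)
    m=((hsv[...,0]<20)|(hsv[...,0]>176))&(hsv[...,2]<125)&(hsv[...,1]>60); m=m.astype(np.uint8)*255
    m[:100]=0;m[230:]=0;m[:,:60]=0;m[:,190:]=0
    m=cv2.morphologyEx(m,cv2.MORPH_CLOSE,np.ones((5,5)))
    k=max(cv2.findContours(m,cv2.RETR_EXTERNAL,cv2.CHAIN_APPROX_NONE)[0],key=cv2.contourArea)
    b=cv2.boxPoints(cv2.minAreaRect(k)); X=ray(t,b,18); print(b.tolist(),X.round(1).tolist(),X.mean(0),np.linalg.norm(X-np.roll(X,-1,0),axis=1))
E
python3 gl.py
```

```text
black z 47.7 L 140.0 w 28.6 wperp 28.6 ctr [ 509.8 -124.5] yaw 4.64
black z 52 L 138.3 w 28.2 wperp 28.2 ctr [ 510.4 -125.6] yaw 4.64
red z 46.8 L 140.0 w 27.7 wperp 27.7 ctr [ 515.3 -189.1] yaw 6.87
red z 52 L 138.0 w 27.3 wperp 27.3 ctr [ 516.  -189.6] yaw 6.87
white z 46.6 L 140.0 w 27.3 wperp 27.3 ctr [ 522.8 -251.3] yaw 7.87
white z 52 L 137.9 w 26.9 wperp 26.9 ctr [ 523.4 -250.9] yaw 7.87
blue z 46.3 L 140.0 w 27.8 wperp 27.8 ctr [ 520.1 -309.6] yaw 2.86
blue z 52 L 137.8 w 27.3 wperp 27.3 ctr [ 520.8 -308.2] yaw 2.86
[[130, 24], [146, 181], [365, 181], [382, 25]] [[594.5, -73.5, 6.0], [417.7, -87.8, 6.0], [441.1, -358.8, 6.0], [616.7, -343.2, 6.0]] [ 517.50767418 -215.82037608    6.        ]
[[81.0, 138.0], [176.0, 138.0], [176.0, 199.0], [81.0, 199.0]] [[661.5, 350.8, 18.0], [657.8, 77.7, 18.0], [481.7, 76.1, 18.0], [485.3, 344.7, 18.0]] [571.57995556 212.32147789  18.        ] [273.16147659 176.19187287 268.66453268 176.39188255]
[[82.0, 138.0], [176.0, 138.0], [176.0, 199.0], [82.0, 199.0]] [[661.5, 348.0, 18.0], [657.8, 77.7, 18.0], [481.7, 76.1, 18.0], [485.2, 341.9, 18.0]] [571.56075376 210.89542555  18.        ] [270.2854345  176.19187287 265.83584833 176.38918014]
```

```bash
python3 - <<'E'
from h import *
from plant import telemetry
s=telemetry.state(); R=Ro.from_euler("xyz",s["tcp_rot"],degrees=True)
for fn,w in (("c1.pkl",25.5),):
  c=pickle.load(open(fn,"rb"))["wrist"]
  for b in (0,3,6,9,12):
    P=[s["tcp_pos"]+R.apply([xx,-b,zz]) for zz in (w,-w) for xx in (-11,11)]
    print(b,(proj(c,P)*1.5625).round(0).tolist())
E
```

```text
0 [[486.0, 365.0], [483.0, 430.0], [313.0, 365.0], [316.0, 430.0]]
3 [[488.0, 370.0], [484.0, 435.0], [311.0, 370.0], [315.0, 435.0]]
6 [[490.0, 375.0], [486.0, 441.0], [310.0, 375.0], [313.0, 441.0]]
9 [[492.0, 380.0], [487.0, 447.0], [308.0, 380.0], [312.0, 447.0]]
12 [[493.0, 385.0], [489.0, 454.0], [306.0, 385.0], [310.0, 454.0]]
```

```bash
python3 -c "
from h import *
plan(510,-124.5,120,-175.4)
plan(510,-124.5,21,-175.4)"
```

```text
t 1.68 tcp [ 479.3 -217.8  269.9] [-9.0050e+01 -4.0000e-02 -1.7507e+02] g 0.601
shift [-0.0387  0.1499 -0.0902] rv [0.0008 0.0057 0.0006] dist 0.179
t 1.68 tcp [ 479.3 -217.8  269.9] [-9.0050e+01 -4.0000e-02 -1.7507e+02] g 0.601
shift [-0.0388  0.2489 -0.0901] rv [0.0008 0.0057 0.0006] dist 0.268
```

>>> send_rows --steps '[[[-0.01,0.04,-0.023],[0,0,0],0.52],[[-0.02,0.085,-0.05],[0,0,0],0.52],[[-0.032,0.125,-0.075],[0,0.006,0],0.52],[[-0.038,0.15,-0.09],[0,0.006,0],0.52],[[-0.039,0.16,-0.09],[0.001,0.006,0.001],0.52],[[-0.039,0.16,-0.09],[0.001,0.006,0.001],0.52],[[-0.039,0.16,-0.09],[0.001,0.006,0.001],0.52]]'

```text
time_s: 2.55
tcp_pos: [510.6, -125.8, 111.0]
tcp_rot: [-89.9, 0.1, -175.5]
wrist_force: [-0.4, -0.4, -0.3]
gripper_width: 0.517
```

```bash
cat > snap.py <<'E'
import sys
from plant import telemetry, eyes
from h import *
n,tag=sys.argv[1],sys.argv[2]
c=eyes.read_camera(n); pickle.dump(c,open(f"{tag}.pkl","wb")); f=c["frame"]
if len(sys.argv)>3:
    x0,y0,x1,y1=map(int,sys.argv[3].split(",")); f=f[y0:y1,x0:x1]
k=min(800/f.shape[1],600/f.shape[0]); cv2.imwrite(f"pics/{tag}.png",cv2.resize(f,None,fx=k,fy=k,interpolation=cv2.INTER_CUBIC)[:,:,::-1])
E
python3 snap.py wrist w2
python3 -c "
from h import *
plan(510,-124.5,21,-175.4)"
```

```text
t 2.6 tcp [ 510.6 -125.7  110.9] [-8.9940e+01  1.0000e-01 -1.7549e+02] g 0.515
shift [ 0.0007  0.0899 -0.0013] rv [-0.001  -0.0016 -0.0017] dist 0.09
```

View pics/w2.png

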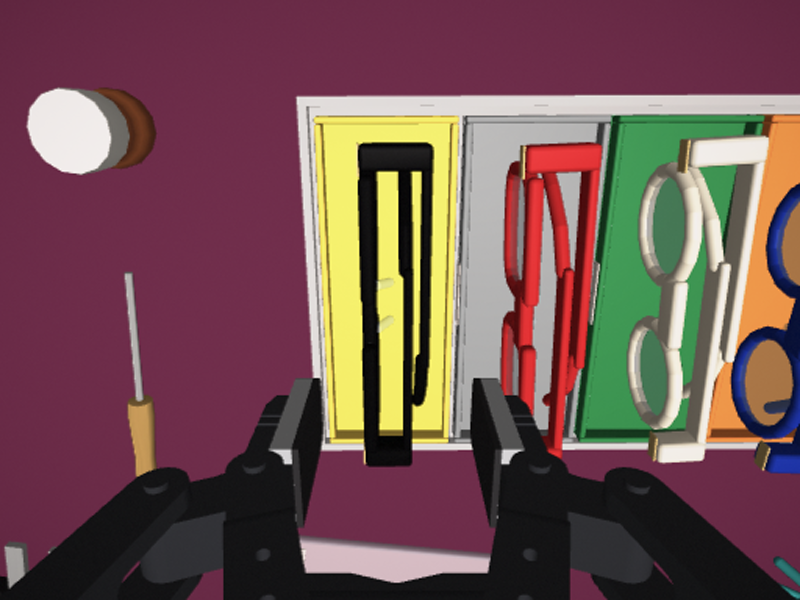

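The black pair sits centred between the fingers (axis near column 397, fingers at 320 and 475), so I'll descend and close.

>>> send_rows --steps '[[[0,0.03,-0.001],[0,0,0],0.52],[[0.001,0.06,-0.001],[0,0,0],0.52],[[0.001,0.08,-0.001],[0,0,0],0.52],[[0.001,0.09,-0.001],[0,0,0],0.52],[[0.001,0.09,-0.001],[0,0,0],0.52],[[0.001,0.09,-0.001],[0,0,0],0.4],[[0.001,0.09,-0.001],[0,0,0],0.3],[[0.001,0.09,-0.001],[0,0,0],0.2],[[0.001,0.09,-0.001],[0,0,0],0.2],[[0.001,0.09,-0.001],[0,0,0],0.2]]' --newtons 20

```text
time_s: 3.85
tcp_pos: [510.3, -125.0, 21.8]
tcp_rot: [-89.9, 0.2, -175.5]
wrist_force: [-1.1, -1.1, 7.2]
gripper_width: 0.325
```

```bash
python3 snap.py wrist w3; python3 snap.py side s3 200,120,350,240
python3 -c "
from h import *
plan(510,-124.5,21,-175.4)"
```

```text
t 3.95 tcp [ 510.3 -125.    21.8] [-8.9910e+01  1.7000e-01 -1.7549e+02] g 0.324
shift [ 0.0003  0.0008 -0.0005] rv [-0.0015 -0.0015 -0.003 ] dist 0.001
```

View pics/w3.png

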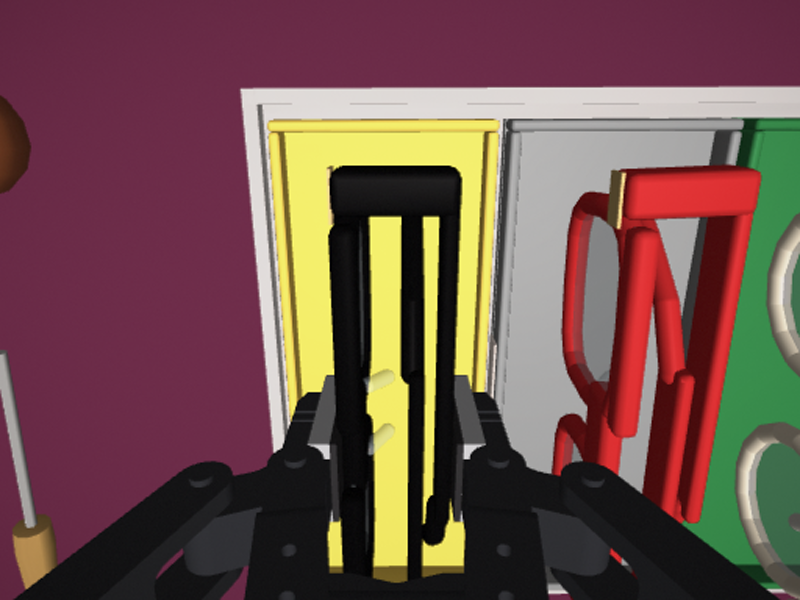

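View pics/s3.png

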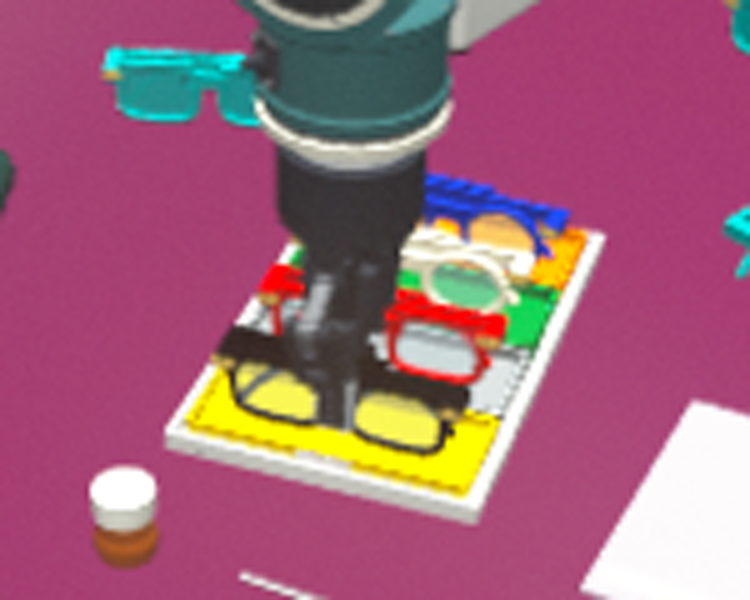

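The grip is good: opening 0.325, glasses straight. I'll lift and carry the pair to a viewing pose near the rack.

```bash
python3 -c "
from h import *
plan(510,-125,150,-175.4)
plan(530,215,200,-180.5)"
```

```text
t 3.95 tcp [ 510.3 -125.    21.8] [-8.9910e+01  1.7000e-01 -1.7549e+02] g 0.324
shift [-1.000e-04 -1.282e-01  2.000e-04] rv [-0.0015 -0.0015 -0.003 ] dist 0.128
t 3.95 tcp [ 510.3 -125.    21.8] [-8.9910e+01  1.7000e-01 -1.7549e+02] g 0.324
shift [-0.0469 -0.1786 -0.3371] rv [-0.0014  0.0875 -0.0031] dist 0.384
```

>>> send_rows --steps '[[[0,-0.01,0],[0,0,0],0.2],[[0,-0.03,0],[0,0,0],0.2],[[0,-0.06,0],[0,0,0],0.2],[[0,-0.095,0],[0,0,0],0.2],[[-0.003,-0.125,-0.02],[0,0.005,0],0.2],[[-0.008,-0.15,-0.055],[0,0.015,0],0.2],[[-0.013,-0.165,-0.095],[0,0.025,0],0.2],[[-0.019,-0.175,-0.135],[0,0.035,0],0.2],[[-0.025,-0.179,-0.175],[0,0.045,0],0.2],[[-0.03,-0.179,-0.215],[0,0.055,0],0.2],[[-0.036,-0.179,-0.255],[0,0.065,0],0.2],[[-0.041,-0.179,-0.29],[0,0.075,0],0.2]]'

```text
time_s: 5.45
tcp_pos: [527.6, 169.1, 201.4]
tcp_rot: [-89.9, 0.2, -179.8]
wrist_force: [0.2, -0.1, -0.0]
gripper_width: 0.323
```

```bash
python3 -c "
from h import *
plan(530,215,200,-180.5)"
```

```text
t 5.45 tcp [527.6 169.1 201.4] [ -89.94    0.23 -179.77] g 0.323
shift [-0.0025  0.0014 -0.0459] rv [-0.0011  0.0127 -0.004 ] dist 0.046
```

>>> send_rows --steps '[[[-0.001,0,-0.03],[0,0.01,0],0.2],[[-0.0025,0.001,-0.042],[0,0.013,-0.002],0.2],[[-0.0025,0.001,-0.046],[-0.001,0.013,-0.004],0.2],[[-0.0025,0.001,-0.046],[-0.001,0.013,-0.004],0.2],[[-0.0025,0.001,-0.046],[-0.001,0.013,-0.004],0.2]]'

```text
time_s: 6.08
tcp_pos: [530.2, 214.0, 200.5]
tcp_rot: [-90.0, 0.0, 179.4]
wrist_force: [0.3, 0.4, -0.7]
gripper_width: 0.324
```

```bash
python3 snap.py wrist w4; python3 snap.py side s4 ;python3 -c "
from h import *
plan(530,215,200,-180.5)"
```

```text
t 6.17 tcp [530.1 214.3 200.5] [-89.98   0.   179.43] g 0.323
shift [ 0.0001  0.0005 -0.0007] rv [-0.0003 -0.0013 -0.0001] dist 0.001
```

View pics/w4.png

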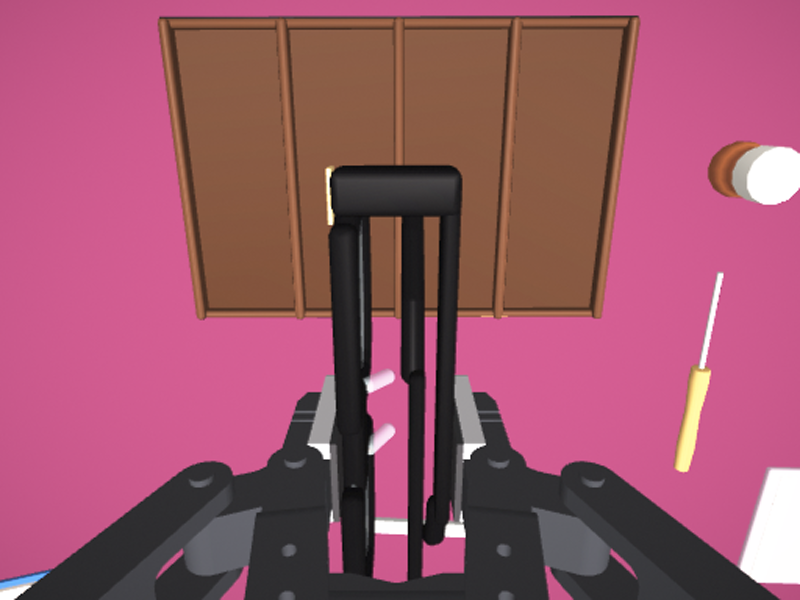

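View pics/s4.png

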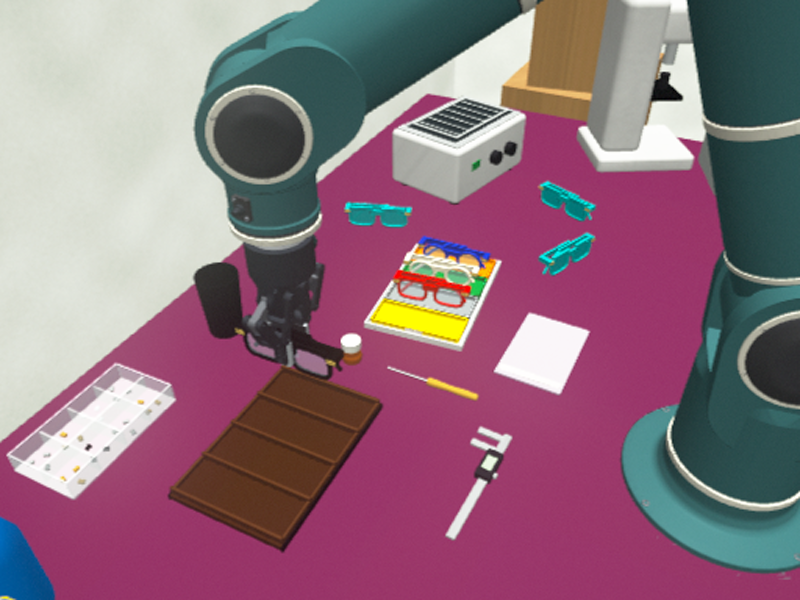

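```bash
python3 - <<'E'
from h import *
c=pickle.load(open("w4.pkl","rb"))
q=np.array([(161,17),(637,17),(601,317),(199,319)])/1.5625
X=ray(c,q,22); print(X.round(1).tolist(),np.linalg.norm(X-np.roll(X,-1,0),axis=1).round(1))
ctr=X.mean(0); v=(X[0]-X[1])+(X[3]-X[2]); u=(X[0]-X[3])+(X[1]-X[2])
yaw=np.arctan2(-v[0],v[1]); print(ctr,np.degrees(yaw),np.degrees(np.arctan2(u[1],u[0])))
# inner ridges at far/near ends
q=np.array([(282,24),(399,24),(515,24),(299,314),(399,315),(499,314)])/1.5625
print(ray(c,q,22).round(1).tolist())
for l in (96,32,-32,-96): print(l,(ctr[:2]+l*np.array([-np.sin(yaw),np.cos(yaw)])).round(1))
E
```

```text
[[659.7, 340.1, 22.0], [657.1, 84.6, 22.0], [483.9, 84.2, 22.0], [485.2, 342.4, 22.0]] [255.5 173.2 258.2 174.6]
[571.45273841 212.83830985  22.        ] -0.4420354378440521 -0.30485326406640856
[[655.7, 275.4, 22.0], [655.0, 212.4, 22.0], [654.3, 149.9, 22.0], [487.9, 277.9, 22.0], [486.6, 213.8, 22.0], [486.6, 149.8, 22.0]]
96 [572.2 308.8]
32 [571.7 244.8]
-32 [571.2 180.8]
-96 [570.7 116.8]
```

```bash
python3 -c "
from h import *
plan(572,309,100,179.6)
plan(572,309,23,179.6)"
```

```text
t 6.17 tcp [530.1 214.3 200.5] [-89.98   0.   179.43] g 0.323
shift [-0.0409  0.1004 -0.0951] rv [-0.0003 -0.003  -0.0001] dist 0.144
t 6.17 tcp [530.1 214.3 200.5] [-89.98   0.   179.43] g 0.323
shift [-0.0409  0.1774 -0.0951] rv [-0.0003 -0.003  -0.0001] dist 0.205
```

>>> send_rows --steps '[[[-0.006,0.01,-0.013],[0,0,0],0.2],[[-0.016,0.035,-0.036],[0,0,0],0.2],[[-0.027,0.06,-0.062],[0,0,0],0.2],[[-0.036,0.085,-0.084],[0,-0.003,0],0.2],[[-0.041,0.1,-0.0945],[0,-0.003,0],0.2],[[-0.041,0.115,-0.095],[0,-0.003,0],0.2],[[-0.041,0.13,-0.095],[0,-0.003,0],0.2],[[-0.041,0.145,-0.095],[0,-0.003,0],0.2],[[-0.041,0.157,-0.095],[0,-0.003,0],0.2],[[-0.041,0.164,-0.095],[0,-0.003,0],0.2],[[-0.041,0.164,-0.095],[0,-0.003,0],0.2],[[-0.041,0.164,-0.095],[0,-0.003,0],0.2]]'

```text
time_s: 7.68
tcp_pos: [572.3, 309.0, 36.9]
tcp_rot: [-90.0, 0.0, 179.6]
wrist_force: [-0.4, -0.4, -0.3]
gripper_width: 0.324
```

```bash
python3 snap.py wrist w5; python3 snap.py side s5 90,200,300,370; python3 -c "
from h import *
plan(572,309,23,179.6)"
```

```text
t 7.78 tcp [572.3 309.   36.9] [-9.000e+01  4.000e-02  1.796e+02] g 0.324
shift [0.0003 0.0139 0.    ] rv [ 0.     -0.     -0.0007] dist 0.014
```

View pics/w5.png

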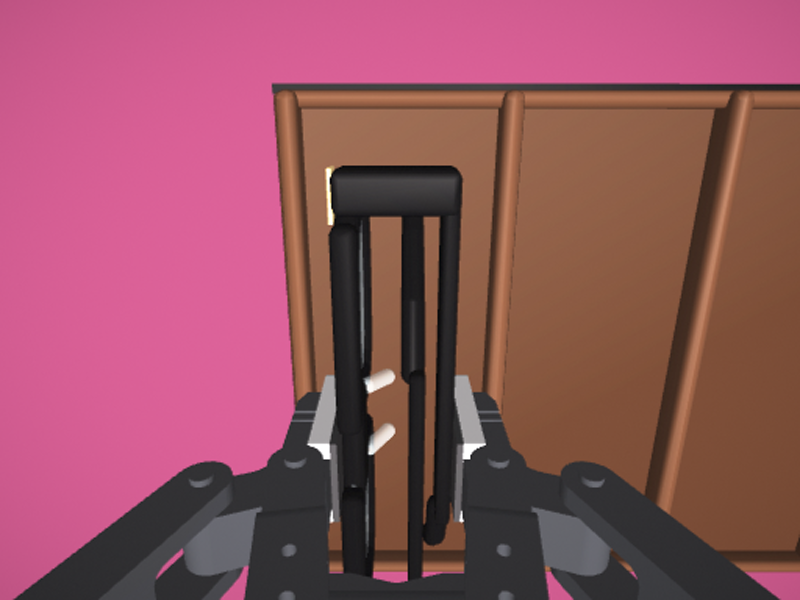

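View pics/s5.png

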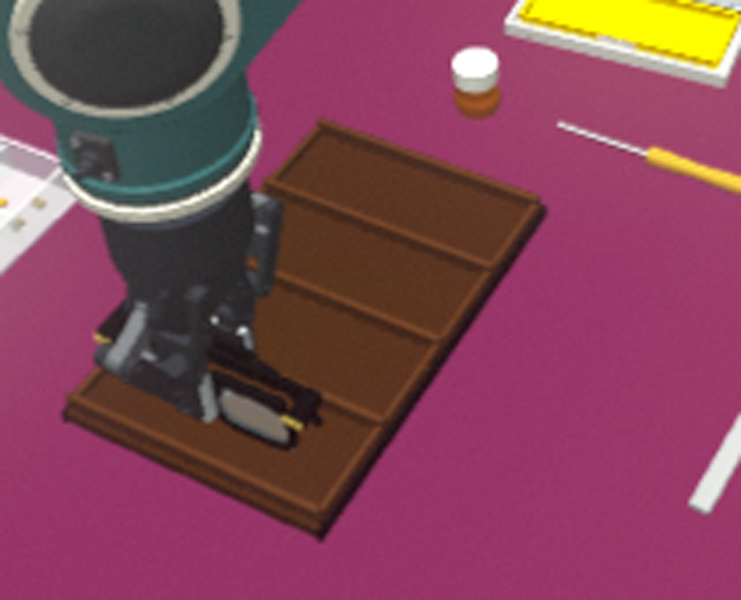

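The black pair is over the left lane, centred between its ridges (about columns 300 and 500), foot about 14 mm above the face. I'll lower it slowly.

>>> send_rows --steps '[[[0,0.004,0],[0,0,0],0.2],[[0,0.008,0],[0,0,0],0.2],[[0,0.01,0],[0,0,0],0.2],[[0,0.012,0],[0,0,0],0.2],[[0,0.0135,0],[0,0,0],0.2],[[0,0.0135,0],[0,0,0],0.2],[[0,0.0135,0],[0,0,0],0.2]]'

```text
time_s: 8.65
tcp_pos: [572.4, 309.0, 23.5]
tcp_rot: [-90.0, 0.0, 179.6]
wrist_force: [0.1, -1.0, -0.6]
gripper_width: 0.325
```

>>> send_rows --steps '[[[0,0.0005,0],[0,0,0],0.2],[[0,0.001,0],[0,0,0],0.2],[[0,0.001,0],[0,0,0],0.2],[[0,0.001,0],[0,0,0],0.2]]'

```text
time_s: 9.15
tcp_pos: [572.4, 309.1, 22.9]
tcp_rot: [-90.0, 0.1, 179.6]
wrist_force: [-2.1, -1.8, 5.1]
gripper_width: 0.324
```

Contact (5 N up). Now I'll release gently and retreat.

>>> send_rows --steps '[[[0,0,0],[0,0,0],0.34],[[0,0,0],[0,0,0],0.37],[[0,0,0],[0,0,0],0.41],[[0,0,0],[0,0,0],0.46],[[0,0,0],[0,0,0],0.52],[[0,0,0],[0,0,0],0.52],[[0,-0.01,0],[0,0,0],0.52],[[0,-0.03,0],[0,0,0],0.52],[[0,-0.06,0],[0,0,0],0.52],[[0,-0.09,0],[0,0,0],0.52],[[0,-0.1,0],[0,0,0],0.52],[[0,-0.1,0],[0,0,0],0.52]]'

```text
time_s: 10.65
tcp_pos: [572.6, 309.1, 123.9]
tcp_rot: [-90.0, 0.1, 179.6]
wrist_force: [-0.3, 0.0, 0.3]
gripper_width: 0.522
```

```bash
python3 snap.py wrist w6; python3 -c "
from h import *
plan(515.3,-189.1,130,-173.1)"
```

```text
t 10.7 tcp [572.2 308.9 122.8] [-9.0000e+01  6.0000e-02  1.7959e+02] g 0.521
shift [ 0.0534 -0.0072  0.4984] rv [-1.000e-04 -1.275e-01 -1.100e-03] dist 0.501
```

View pics/w6.png

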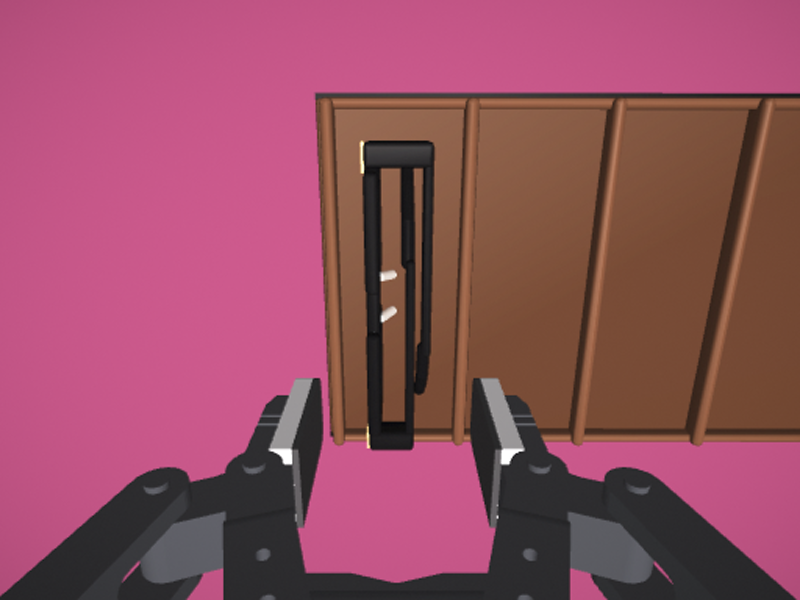

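The black pair stands upright in the left lane (column 400). On to red.

>>> send_rows --steps '[[[0.002,-0.005,0.025],[0,-0.005,0],0.52],[[0.008,-0.01,0.07],[0,-0.018,0],0.52],[[0.013,-0.01,0.12],[0,-0.03,0],0.52],[[0.018,-0.01,0.17],[0,-0.043,0],0.52],[[0.024,-0.01,0.22],[0,-0.056,0],0.52],[[0.029,-0.01,0.27],[0,-0.07,0],0.52],[[0.034,-0.01,0.32],[0,-0.082,0],0.52],[[0.04,-0.01,0.37],[0,-0.095,0],0.52],[[0.045,-0.01,0.42],[0,-0.108,0],0.52],[[0.05,-0.01,0.46],[0,-0.12,0],0.52],[[0.053,-0.008,0.488],[0,-0.1275,0],0.52],[[0.0534,-0.007,0.498],[0,-0.1275,0],0.52]]'

```text
time_s: 12.2
tcp_pos: [514.4, -190.1, 128.8]
tcp_rot: [-90.0, -0.0, -173.2]
wrist_force: [0.1, -0.1, -1.1]
gripper_width: 0.521
```

```bash
python3 -c "
from h import *
plan(515.8,-189.1,110,-173.1)
plan(515.8,-189.1,21.8,-173.1)"
```

```text
t 12.2 tcp [ 514.4 -190.1  128.8] [-9.0020e+01 -3.0000e-02 -1.7323e+02] g 0.521
shift [-0.0015  0.0188 -0.0008] rv [ 0.0004 -0.0022  0.0005] dist 0.019
t 12.2 tcp [ 514.4 -190.1  128.8] [-9.0020e+01 -3.0000e-02 -1.7323e+02] g 0.521
shift [-0.0016  0.107  -0.0008] rv [ 0.0004 -0.0022  0.0005] dist 0.107
```

>>> send_rows --steps '[[[-0.0015,0.01,-0.001],[0,-0.002,0],0.52],[[-0.0015,0.019,-0.001],[0,-0.002,0],0.52],[[-0.0015,0.019,-0.001],[0,-0.002,0],0.52]]'

```text
time_s: 12.58
tcp_pos: [515.5, -187.7, 108.8]
tcp_rot: [-90.1, -0.1, -173.0]
wrist_force: [-0.3, -1.0, -0.0]
gripper_width: 0.518
```

```bash
python3 snap.py wrist w7; python3 -c "
from h import *
plan(515.8,-189.1,21.8,-173.1)"
```

```text
t 12.62 tcp [ 515.7 -188.   109.3] [-9.0060e+01 -7.0000e-02 -1.7304e+02] g 0.517
shift [-0.0001  0.0875  0.0012] rv [0.001  0.001  0.0012] dist 0.088
```

View pics/w7.png

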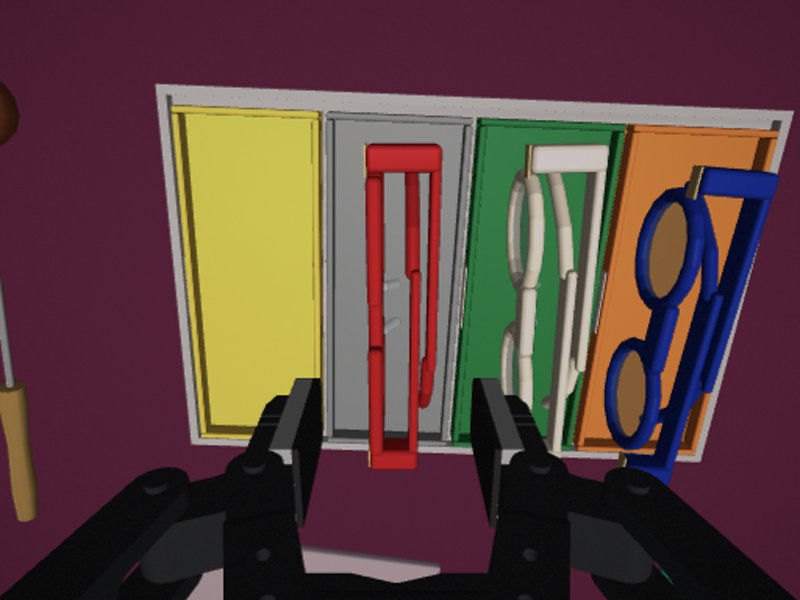

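Red is centred (block spans 367–441, fingers 322–473; about 1 mm correction included). I'll grasp it.

>>> send_rows --steps '[[[0,0.03,0.001],[0,0,0],0.52],[[0,0.06,0.0015],[0,0,0],0.52],[[0,0.08,0.0015],[0.001,0.001,0.001],0.52],[[0,0.0875,0.0015],[0.001,0.001,0.001],0.52],[[0,0.0875,0.0015],[0.001,0.001,0.001],0.52],[[0,0.0875,0.0015],[0.001,0.001,0.001],0.4],[[0,0.0875,0.0015],[0.001,0.001,0.001],0.3],[[0,0.0875,0.0015],[0.001,0.001,0.001],0.2],[[0,0.0875,0.0015],[0.001,0.001,0.001],0.2],[[0,0.0875,0.0015],[0.001,0.001,0.001],0.2]]'

```text
time_s: 13.88
tcp_pos: [516.3, -189.5, 22.7]
tcp_rot: [-90.0, 0.1, -173.1]
wrist_force: [-1.5, 1.2, 7.8]
gripper_width: 0.323
```

```bash
python3 -c "
from h import *
plan(572,245,130,179.6)"
```

```text
t 13.88 tcp [ 516.3 -189.5   22.7] [-8.997e+01  6.000e-02 -1.731e+02] g 0.323
shift [-0.1076 -0.1074 -0.4246] rv [-0.0005  0.1274 -0.001 ] dist 0.451
```

>>> send_rows --steps '[[[0,-0.01,0],[0,0,0],0.2],[[0,-0.035,0],[0,0,0],0.2],[[-0.001,-0.07,-0.005],[0,0,0],0.2],[[-0.007,-0.1,-0.03],[0,0.008,0],0.2],[[-0.018,-0.12,-0.07],[0,0.02,0],0.2],[[-0.03,-0.125,-0.12],[0,0.035,0],0.2],[[-0.043,-0.125,-0.17],[0,0.05,0],0.2],[[-0.056,-0.125,-0.22],[0,0.065,0],0.2],[[-0.068,-0.125,-0.27],[0,0.08,0],0.2],[[-0.081,-0.125,-0.32],[0,0.095,0],0.2],[[-0.093,-0.125,-0.365],[0,0.11,0],0.2],[[-0.101,-0.12,-0.4],[0,0.12,0],0.2]]'

```text
time_s: 15.38
tcp_pos: [568.5, 222.0, 143.7]
tcp_rot: [-90.0, 0.1, -179.9]
wrist_force: [0.6, 0.8, -0.9]
gripper_width: 0.321
```

```bash
python3 -c "
from h import *
plan(572.5,245,38,179.6)"
```

```text
t 15.38 tcp [568.5 222.  143.7] [-9.0010e+01  1.3000e-01 -1.7994e+02] g 0.321
shift [-0.0037  0.1057 -0.023 ] rv [ 0.0002  0.008  -0.0022] dist 0.108
```

>>> send_rows --steps '[[[-0.002,0.01,-0.015],[0,0.004,0],0.2],[[-0.0035,0.03,-0.021],[0,0.008,0],0.2],[[-0.0037,0.055,-0.023],[0,0.008,-0.001],0.2],[[-0.0037,0.08,-0.023],[0,0.008,-0.002],0.2],[[-0.0037,0.095,-0.023],[0,0.008,-0.002],0.2],[[-0.0037,0.104,-0.023],[0,0.008,-0.002],0.2],[[-0.0037,0.104,-0.023],[0,0.008,-0.002],0.2],[[-0.0037,0.104,-0.023],[0,0.008,-0.002],0.2]]'

```text
time_s: 16.38
tcp_pos: [572.9, 245.1, 40.4]
tcp_rot: [-90.0, 0.1, 179.6]
wrist_force: [0.7, 0.8, -0.1]
gripper_width: 0.323
```

```bash
python3 snap.py wrist w8; python3 -c "
from h import *
plan(572.5,245,24,179.6)"
```

```text
t 16.43 tcp [572.9 245.2  40.5] [-9.004e+01  8.000e-02  1.796e+02] g 0.321
shift [0.0004 0.0165 0.0002] rv [ 0.0006  0.     -0.0014] dist 0.016
```

View pics/w8.png

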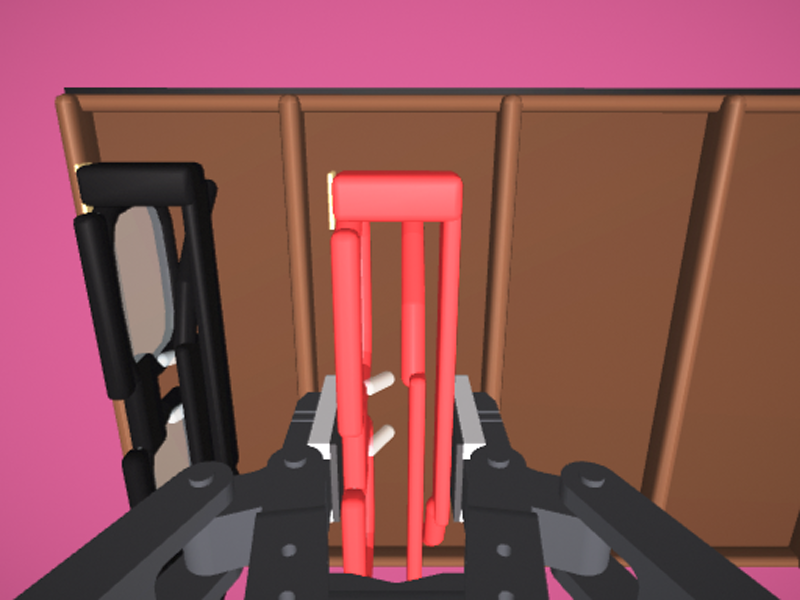

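The red pair is over lane 2, centred between ridges at 290 and 510, with black upright in lane 1. I'll lower it.

>>> send_rows --steps '[[[0,0.005,0],[0,0,0],0.2],[[0,0.01,0],[0,0,0],0.2],[[0,0.013,0],[0,0,-0.001],0.2],[[0,0.015,0],[0,0,-0.001],0.2],[[0,0.0165,0],[0,0,-0.001],0.2],[[0,0.017,0],[0,0,-0.001],0.2],[[0,0.017,0],[0,0,-0.001],0.2],[[0,0.017,0],[0,0,-0.001],0.2]]'

```text
time_s: 17.42
tcp_pos: [572.9, 245.2, 23.8]
tcp_rot: [-90.0, 0.0, 179.6]
wrist_force: [-2.9, -0.0, 4.4]
gripper_width: 0.324
```

>>> send_rows --steps '[[[0,0,0],[0,0,0],0.34],[[0,0,0],[0,0,0],0.37],[[0,0,0],[0,0,0],0.41],[[0,0,0],[0,0,0],0.46],[[0,0,0],[0,0,0],0.52],[[0,0,0],[0,0,0],0.52],[[0,-0.01,0],[0,0,0],0.52],[[0,-0.03,0],[0,0,0],0.52],[[0,-0.06,0],[0,0,0],0.52],[[0,-0.09,0],[0,0,0],0.52],[[0,-0.1,0],[0,0,0],0.52],[[0,-0.1,0],[0,0,0],0.52]]'

```text
time_s: 18.92
tcp_pos: [573.2, 245.2, 124.7]
tcp_rot: [-90.1, 0.1, 179.6]
wrist_force: [0.6, -0.0, -0.3]
gripper_width: 0.522
```

```bash
python3 snap.py wrist w9; python3 -c "
from h import *
plan(523.3,-251.3,110,-172.1)"
```

```text
t 18.98 tcp [572.8 244.9 123.7] [-9.003e+01  3.000e-02  1.796e+02] g 0.522
shift [0.046  0.0135 0.4966] rv [ 0.0004 -0.1449 -0.0006] dist 0.499
```

View pics/w9.png

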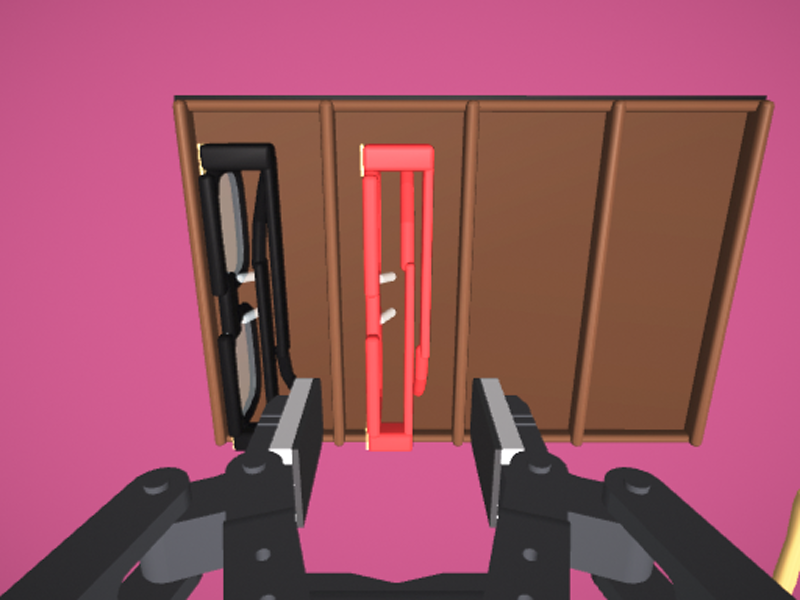

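Black and red stand in lanes 1 and 2. Next is white.

>>> send_rows --steps '[[[0.002,-0.005,0.025],[0,-0.007,0],0.52],[[0.006,-0.01,0.07],[0,-0.02,0],0.52],[[0.011,-0.01,0.12],[0,-0.035,0],0.52],[[0.016,-0.01,0.17],[0,-0.05,0],0.52],[[0.02,-0.01,0.22],[0,-0.065,0],0.52],[[0.025,-0.01,0.27],[0,-0.08,0],0.52],[[0.03,-0.01,0.32],[0,-0.095,0],0.52],[[0.034,-0.01,0.37],[0,-0.11,0],0.52],[[0.039,-0.005,0.42],[0,-0.123,0],0.52],[[0.043,0,0.46],[0,-0.135,0],0.52],[[0.046,0.008,0.487],[0,-0.145,0],0.52],[[0.046,0.013,0.4965],[0,-0.145,0],0.52]]'

```text
time_s: 20.48
tcp_pos: [522.2, -252.5, 109.1]
tcp_rot: [-90.1, -0.1, -172.2]
wrist_force: [0.6, 0.6, 0.7]
gripper_width: 0.52
```

```bash
python3 -c "
from h import *
plan(523.3,-251.3,110,-172.1)"
```

```text
t 20.48 tcp [ 522.2 -252.5  109.1] [-9.0070e+01 -7.0000e-02 -1.7222e+02] g 0.52
shift [-0.0013 -0.0009 -0.0011] rv [ 0.0012 -0.0021  0.0012] dist 0.002
```

>>> send_rows --steps '[[[-0.0013,-0.001,-0.001],[0.001,-0.002,0.001],0.52],[[-0.0013,-0.001,-0.001],[0.001,-0.002,0.001],0.52]]'

```text
time_s: 20.72
tcp_pos: [523.8, -249.9, 110.1]
tcp_rot: [-90.0, -0.0, -172.0]
wrist_force: [-0.8, 0.0, -0.4]
gripper_width: 0.521
```

```bash
python3 snap.py wrist w10; python3 -c "
from h import *
plan(523.3,-251.3,22.2,-172.1)"
```

```text
t 20.77 tcp [ 523.8 -250.   110.2] [-9.0030e+01  1.0000e-02 -1.7201e+02] g 0.517
shift [0.0007 0.088  0.0013] rv [ 0.0006  0.0016 -0.0001] dist 0.088
```

View pics/w10.png

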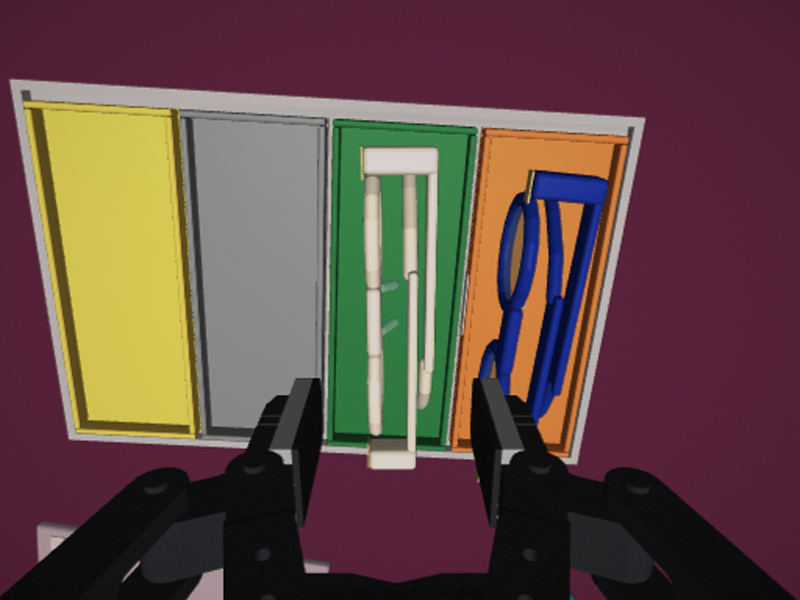

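White is centred (block 363–437, fingers 322–473). I'll narrow slightly for clearance to blue and grasp.

>>> send_rows --steps '[[[0.0005,0.03,0.001],[0,0.001,0],0.48],[[0.0005,0.06,0.001],[0,0.001,0],0.48],[[0.0005,0.08,0.001],[0,0.001,0],0.48],[[0.0005,0.088,0.001],[0,0.001,0],0.48],[[0.0005,0.088,0.001],[0,0.001,0],0.48],[[0.0005,0.088,0.001],[0,0.001,0],0.4],[[0.0005,0.088,0.001],[0,0.001,0],0.3],[[0.0005,0.088,0.001],[0,0.001,0],0.2],[[0.0005,0.088,0.001],[0,0.001,0],0.2],[[0.0005,0.088,0.001],[0,0.001,0],0.2]]'

```text
time_s: 22.02
tcp_pos: [523.9, -251.3, 23.1]
tcp_rot: [-90.0, 0.1, -172.1]
wrist_force: [-0.8, 0.1, 6.4]
gripper_width: 0.321
```

```bash
python3 -c "
from h import *
plan(571.7,181,130,179.6)"
```

```text
t 22.02 tcp [ 523.9 -251.3   23.1] [-8.9990e+01  7.0000e-02 -1.7207e+02] g 0.321
shift [-0.107  -0.1068 -0.4215] rv [-0.0002  0.1453 -0.0012] dist 0.448
```

>>> send_rows --steps '[[[0,-0.01,0],[0,0,0],0.2],[[0,-0.035,0],[0,0,0],0.2],[[-0.001,-0.07,-0.005],[0,0,0],0.2],[[-0.007,-0.1,-0.03],[0,0.009,0],0.2],[[-0.018,-0.12,-0.07],[0,0.022,0],0.2],[[-0.03,-0.125,-0.12],[0,0.04,0],0.2],[[-0.043,-0.125,-0.17],[0,0.057,0],0.2],[[-0.056,-0.125,-0.22],[0,0.075,0],0.2],[[-0.068,-0.125,-0.27],[0,0.092,0],0.2],[[-0.081,-0.125,-0.32],[0,0.11,0],0.2],[[-0.093,-0.125,-0.365],[0,0.127,0],0.2],[[-0.102,-0.12,-0.4],[0,0.14,0],0.2]]'

```text
time_s: 23.52
tcp_pos: [569.9, 161.3, 144.3]
tcp_rot: [-90.0, 0.2, 179.9]
wrist_force: [-0.4, -0.9, -0.1]
gripper_width: 0.323
```

```bash
python3 -c "
from h import *
plan(572.3,181,40,179.6)"
```

```text
t 23.52 tcp [569.9 161.3 144.3] [-9.0030e+01  1.6000e-01  1.7995e+02] g 0.323
shift [-0.0021  0.1043 -0.0197] rv [ 0.0005  0.006  -0.0027] dist 0.106
```

>>> send_rows --steps '[[[-0.001,0.01,-0.013],[0,0.003,0],0.2],[[-0.002,0.03,-0.018],[0,0.006,0],0.2],[[-0.002,0.055,-0.0197],[0,0.006,-0.001],0.2],[[-0.002,0.08,-0.0197],[0,0.006,-0.002],0.2],[[-0.002,0.096,-0.0197],[0,0.006,-0.002],0.2],[[-0.002,0.104,-0.0197],[0,0.006,-0.002],0.2],[[-0.002,0.104,-0.0197],[0,0.006,-0.002],0.2],[[-0.002,0.104,-0.0197],[0,0.006,-0.002],0.2]]'

```text
time_s: 24.52
tcp_pos: [572.6, 181.0, 41.1]
tcp_rot: [-90.0, 0.1, 179.6]
wrist_force: [0.0, 0.6, -0.0]
gripper_width: 0.322
```

```bash
python3 snap.py wrist w11; python3 -c "
from h import *
plan(572.3,181,24.1,179.6)"
```

```text
t 24.57 tcp [572.6 181.1  41.1] [-9.004e+01  1.100e-01  1.796e+02] g 0.322
shift [0.0003 0.017  0.0001] rv [ 0.0007 -0.     -0.0019] dist 0.017
```

View pics/w11.png

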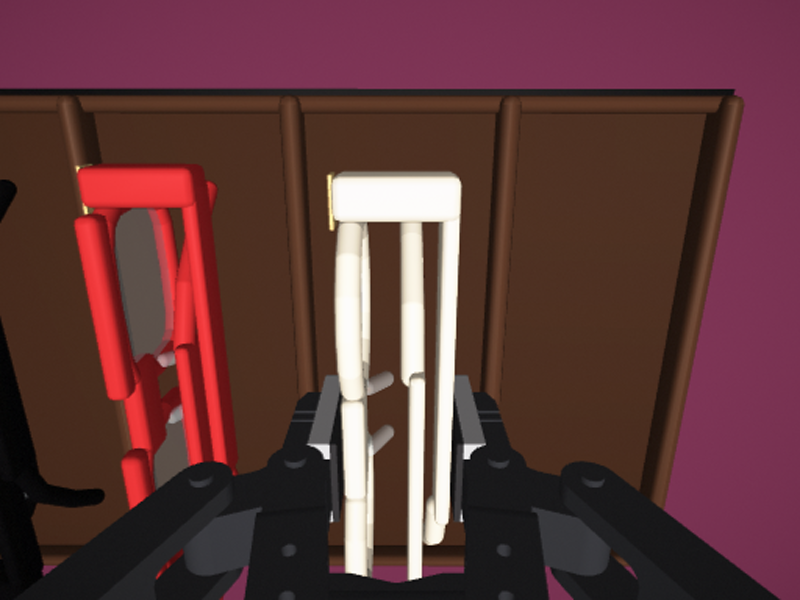

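White is centred over lane 3 (ridges at 290 and 510), with the red pair undisturbed. I'll lower it.

>>> send_rows --steps '[[[0,0.005,0],[0,0,0],0.2],[[0,0.01,0],[0,0,0],0.2],[[0,0.013,0],[0.0005,0,-0.001],0.2],[[0,0.015,0],[0.0005,0,-0.0015],0.2],[[0,0.0165,0],[0.0005,0,-0.0015],0.2],[[0,0.0172,0],[0.0005,0,-0.0015],0.2],[[0,0.0172,0],[0.0005,0,-0.0015],0.2],[[0,0.0172,0],[0.0005,0,-0.0015],0.2]]'

```text
time_s: 25.58
tcp_pos: [572.7, 181.1, 24.2]
tcp_rot: [-90.0, 0.0, 179.6]
wrist_force: [-3.6, -1.7, 5.6]
gripper_width: 0.324
```

>>> send_rows --steps '[[[0,0,0],[0,0,0],0.34],[[0,0,0],[0,0,0],0.37],[[0,0,0],[0,0,0],0.41],[[0,0,0],[0,0,0],0.46],[[0,0,0],[0,0,0],0.52],[[0,0,0],[0,0,0],0.52],[[0,-0.01,0],[0,0,0],0.52],[[0,-0.03,0],[0,0,0],0.52],[[0,-0.06,0],[0,0,0],0.52],[[0,-0.09,0],[0,0,0],0.52],[[0,-0.1,0],[0,0,0],0.52],[[0,-0.1,0],[0,0,0],0.52]]'

```text
time_s: 27.08
tcp_pos: [572.9, 181.1, 125.1]
tcp_rot: [-90.0, 0.1, 179.6]
wrist_force: [0.2, 0.2, 0.4]
gripper_width: 0.518
```

```bash
python3 snap.py wrist w12; python3 -c "
from h import *
plan(520.6,-309.6,110,-177.1)"
```

```text
t 27.12 tcp [572.5 180.9 124.2] [-9.0010e+01  3.0000e-02  1.7959e+02] g 0.52
shift [0.0484 0.0141 0.4909] rv [ 0.0001 -0.0577 -0.0006] dist 0.493
```

View pics/w12.png

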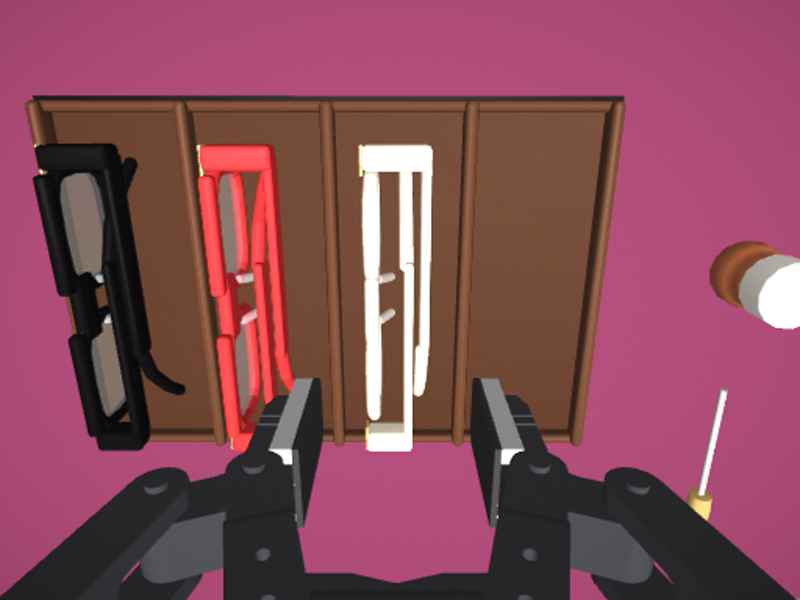

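Three pairs are standing, in the right order. Blue is last.

>>> send_rows --steps '[[[0.002,-0.005,0.025],[0,-0.002,0],0.52],[[0.006,-0.01,0.07],[0,-0.007,0],0.52],[[0.011,-0.01,0.12],[0,-0.013,0],0.52],[[0.016,-0.01,0.17],[0,-0.02,0],0.52],[[0.021,-0.01,0.22],[0,-0.026,0],0.52],[[0.026,-0.01,0.27],[0,-0.032,0],0.52],[[0.031,-0.01,0.32],[0,-0.038,0],0.52],[[0.036,-0.01,0.37],[0,-0.044,0],0.52],[[0.041,-0.005,0.415],[0,-0.05,0],0.52],[[0.045,0,0.455],[0,-0.055,0],0.52],[[0.048,0.008,0.482],[0,-0.058,0],0.52],[[0.0484,0.013,0.491],[0,-0.058,0],0.52]]'

```text
time_s: 28.62
tcp_pos: [519.5, -311.0, 109.6]
tcp_rot: [-90.0, -0.1, -177.2]
wrist_force: [-0.1, 0.9, -0.7]
gripper_width: 0.522
```

>>> send_rows --steps '[[[-0.001,0,-0.001],[0.001,0,0.001],0.52],[[-0.001,0,-0.001],[0.001,0,0.001],0.52]]'

```text
time_s: 28.88
tcp_pos: [520.8, -308.4, 109.5]
tcp_rot: [-90.0, -0.0, -177.1]
wrist_force: [-0.1, 0.1, 0.3]
gripper_width: 0.52
```

```bash
python3 snap.py wrist w13; python3 -c "
from h import *
plan(520.6,-309.6,22.2,-177.1)"
```

```text
t 28.93 tcp [ 520.9 -308.6  109.7] [-9.0020e+01 -1.0000e-02 -1.7711e+02] g 0.519
shift [0.0003 0.0875 0.001 ] rv [ 0.0003 -0.0002  0.0002] dist 0.087
```

View pics/w13.png

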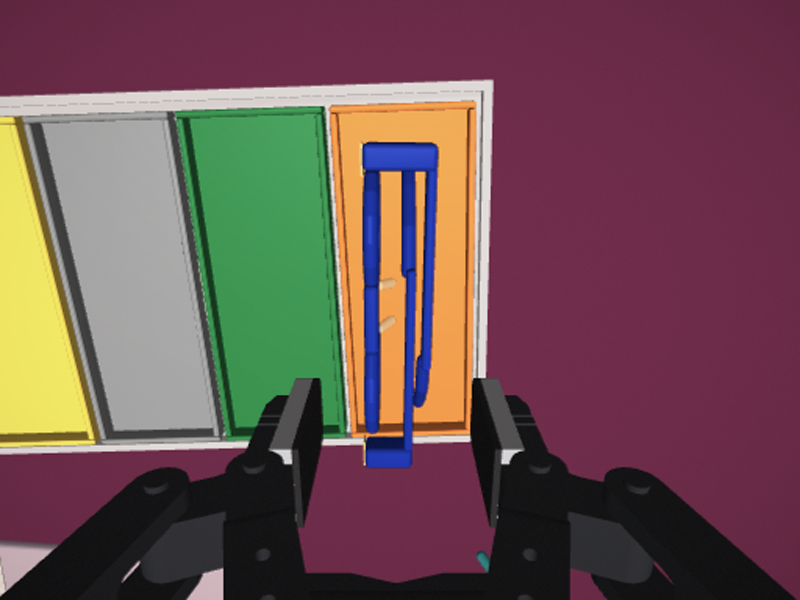

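Blue is centred (363–437). I'll grasp it.

>>> send_rows --steps '[[[0,0.03,0],[0,0,0],0.52],[[0,0.06,0],[0,0,0],0.52],[[0,0.08,0],[0,0,0],0.52],[[0,0.0875,0],[0,0,0],0.52],[[0,0.0875,0],[0,0,0],0.52],[[0,0.0875,0],[0,0,0],0.4],[[0,0.0875,0],[0,0,0],0.3],[[0,0.0875,0],[0,0,0],0.2],[[0,0.0875,0],[0,0,0],0.2],[[0,0.0875,0],[0,0,0],0.2]]'

```text
time_s: 30.18
tcp_pos: [521.4, -308.9, 23.2]
tcp_rot: [-90.0, 0.1, -177.1]
wrist_force: [-0.8, 0.3, 7.3]
gripper_width: 0.326
```

```bash
python3 -c "
from h import *
plan(571.2,117,130,179.6)"
```

```text
t 30.18 tcp [ 521.4 -308.9   23.2] [-8.9970e+01  6.0000e-02 -1.7712e+02] g 0.326
shift [-0.0713 -0.107  -0.4228] rv [-0.0005  0.0573 -0.0011] dist 0.442
```

>>> send_rows --steps '[[[0,-0.01,0],[0,0,0],0.2],[[0,-0.035,0],[0,0,0],0.2],[[-0.001,-0.07,-0.005],[0,0,0],0.2],[[-0.005,-0.1,-0.03],[0,0.003,0],0.2],[[-0.012,-0.12,-0.07],[0,0.009,0],0.2],[[-0.02,-0.125,-0.12],[0,0.016,0],0.2],[[-0.029,-0.125,-0.17],[0,0.023,0],0.2],[[-0.037,-0.125,-0.22],[0,0.03,0],0.2],[[-0.046,-0.125,-0.27],[0,0.037,0],0.2],[[-0.054,-0.125,-0.32],[0,0.044,0],0.2],[[-0.062,-0.125,-0.365],[0,0.05,0],0.2],[[-0.068,-0.12,-0.4],[0,0.055,0],0.2]]'

```text
time_s: 31.68
tcp_pos: [569.4, 96.3, 144.2]
tcp_rot: [-90.0, 0.2, 179.8]
wrist_force: [0.3, -0.5, -0.1]
gripper_width: 0.326
```

```bash
python3 -c "
from h import *
plan(572,117,40,179.6)"
```

```text
t 31.68 tcp [569.4  96.3 144.2] [-8.9990e+01  1.5000e-01  1.7978e+02] g 0.326
shift [-0.0023  0.1042 -0.0208] rv [-0.0002  0.0032 -0.0027] dist 0.106
```

>>> send_rows --steps '[[[-0.001,0.01,-0.014],[0,0.003,0],0.2],[[-0.002,0.03,-0.019],[0,0.003,0],0.2],[[-0.0023,0.055,-0.0208],[0,0.003,-0.001],0.2],[[-0.0023,0.08,-0.0208],[0,0.003,-0.0025],0.2],[[-0.0023,0.096,-0.0208],[0,0.003,-0.0025],0.2],[[-0.0023,0.104,-0.0208],[0,0.003,-0.0025],0.2],[[-0.0023,0.104,-0.0208],[0,0.003,-0.0025],0.2],[[-0.0023,0.104,-0.0208],[0,0.003,-0.0025],0.2]]'

```text
time_s: 32.67
tcp_pos: [572.5, 117.0, 40.9]
tcp_rot: [-90.0, 0.1, 179.6]
wrist_force: [0.3, -0.9, 0.8]
gripper_width: 0.33
```

```bash
python3 snap.py wrist w14; python3 -c "
from h import *
plan(572,117,24.2,179.6)"
```

```text
t 32.73 tcp [572.5 117.   40.9] [-9.0000e+01  8.0000e-02  1.7961e+02] g 0.321
shift [0.0005 0.0167 0.    ] rv [-0.      0.0001 -0.0013] dist 0.017
```

View pics/w14.png

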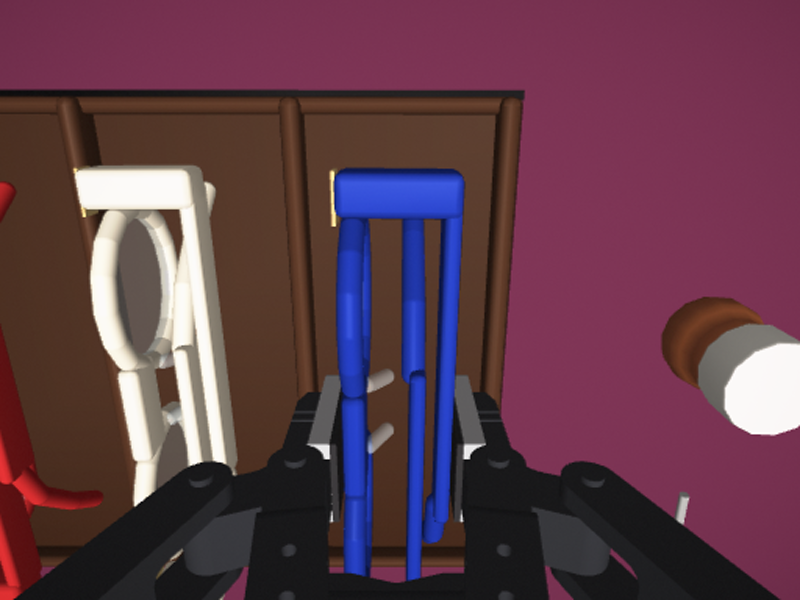

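Blue is centred over lane 4, and the jar is clear to the right. I'll lower and release.

>>> send_rows --steps '[[[0,0.005,0],[0,0,0],0.2],[[0,0.01,0],[0,0,0],0.2],[[0,0.013,0],[0,0,-0.001],0.2],[[0,0.015,0],[0,0,-0.001],0.2],[[0,0.0162,0],[0,0,-0.001],0.2],[[0,0.017,0],[0,0,-0.001],0.2],[[0,0.017,0],[0,0,-0.001],0.2],[[0,0.017,0],[0,0,-0.001],0.2]]'

```text
time_s: 33.72
tcp_pos: [572.6, 117.0, 24.2]
tcp_rot: [-90.0, 0.0, 179.6]
wrist_force: [-2.3, -1.7, 4.7]
gripper_width: 0.321
```

>>> send_rows --steps '[[[0,0,0],[0,0,0],0.34],[[0,0,0],[0,0,0],0.37],[[0,0,0],[0,0,0],0.41],[[0,0,0],[0,0,0],0.46],[[0,0,0],[0,0,0],0.52],[[0,0,0],[0,0,0],0.52],[[0,-0.01,0],[0,0,0],0.52],[[0,-0.03,0],[0,0,0],0.52],[[0,-0.06,0],[0,0,0],0.52],[[0,-0.1,0],[0,0,0],0.52],[[0,-0.14,0],[0,0,0],0.52],[[0,-0.17,0],[0,0,0],0.52]]'

```text
time_s: 35.22
tcp_pos: [572.7, 117.2, 197.6]
tcp_rot: [-90.0, 0.2, 179.6]
wrist_force: [0.3, 1.0, -0.7]
gripper_width: 0.517
```

>>> send_rows --steps '[[[0.04,0,0.03],[0,0,0],0.52],[[0.08,0,0.06],[0,0,0],0.52],[[0.11,0,0.09],[0,0,0],0.52],[[0.12,0,0.1],[0,0,0],0.52],[[0.12,0,0.1],[0,0,0],0.52],[[0.12,0,0.1],[0,0,0],0.52]]'

```text
time_s: 35.98
tcp_pos: [452.9, 18.9, 197.7]
tcp_rot: [-90.0, 0.2, 179.7]
wrist_force: [0.7, 0.5, -0.5]
gripper_width: 0.517
```

```bash
python3 snap.py top t15 60,100,350,240;python3 snap.py side s15; python3 snap.py wrist w15
```

```text
(no output)
```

View pics/t15.png

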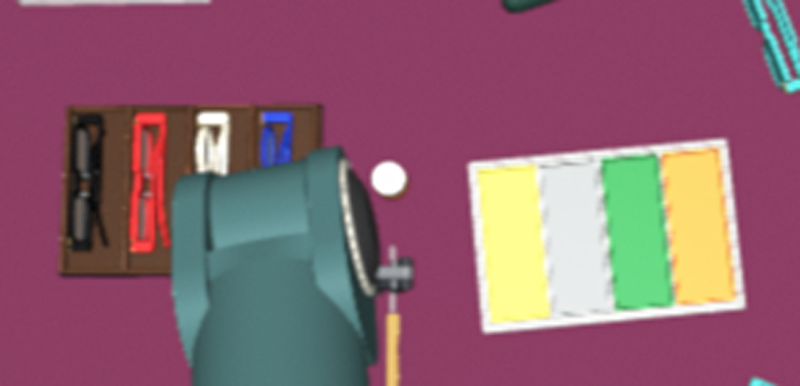

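View pics/s15.png

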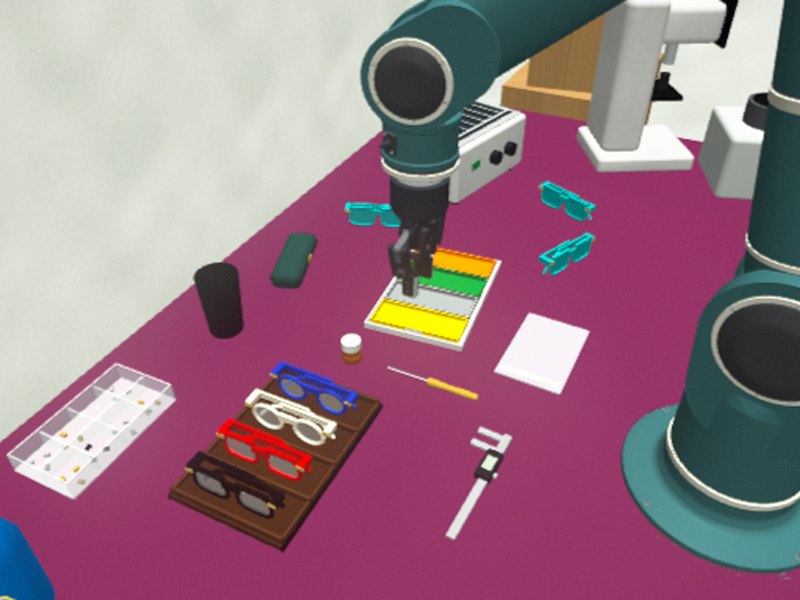

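View pics/w15.png

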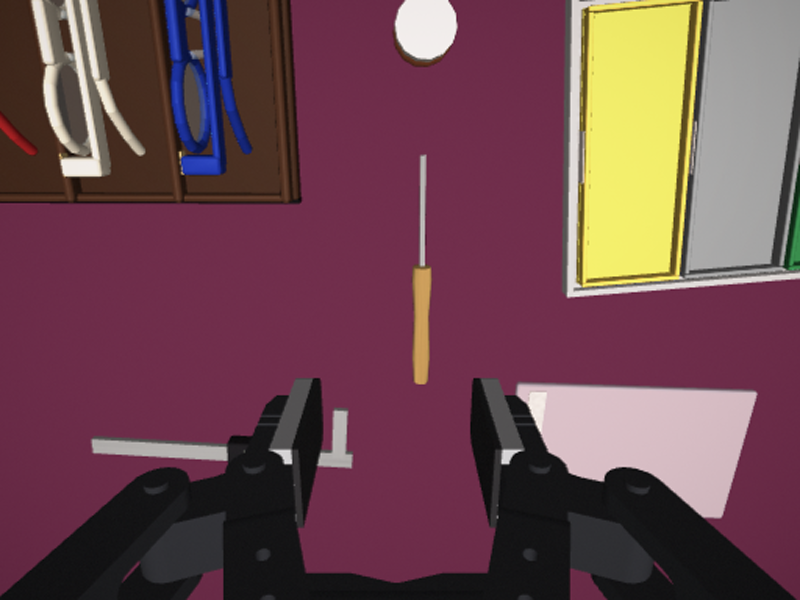

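The side view shows all four upright: black, red, white and blue at (235,490), (262,448), (291,415) and (314,388). The jar is still at (350,347) and the trays are empty. I'm handing in.

```bash
python3 -c "
from plant import workorder
print(workorder.sign_off())"
```

```text
the job is handed in; nothing more can be done
None
```

All four pairs are in the rack, one to a lane, standing upright in tray order from left to right: black, red, white, blue. I set each down under light contact (about 5 N), let go of it and backed the arm clear. The job was handed in at about 36 s.

In the last side view all four stand upright and the trays are empty. The jar is at the same pixel as before, and the turquoise look-alikes were never touched. The arm partly hid the rack in the last top view, so the final check of all four pairs rests on the side view. No check failed or disagreed.

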